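# Release the catch of the curing box and hold its lid open

## Task

I need both hands for the tweezers, so hold the lid of the little curing box for me: press the catch plunger in front of the lid down to its stop so that the lid springs ajar, then lift the lid to 50 degrees from closed (high enough to reach under, low enough that the amber window still shades the lamps) and keep it there. The lid falls shut by itself, so do not let it drop, and finish with the gripper still holding it steady at 50 degrees. Leave everything else on the table, and the dish in the box, where they are.

Things in the scene. Friction and masses are not known exactly. Their poses are not given: they have to be found in the camera images.
- curing_box: White plastic curing box, 189 (x) x 180 (y) x 76 mm high with the lid shut, fixed to the table. Origin on the table, 104 mm behind its front face, 85 mm before its back. Its -x side is the front: a console 56 mm high, 67 mm deep, with a timer dial left, a rocker switch right, the catch plunger in the middle. Behind it the chamber under the lid, 68 mm high; hinge along the back (+x).
- plunger_top (a point): Middle of the flat top of the catch plunger: round black mushroom head, 27 mm across, on a steel stem, 28 mm above the console; 84 mm before the box's origin (box -x), 84 mm above the table when up. The bar of the lid's handle is 74 mm behind it and its top 36 mm higher.
- catch_plunger (a joint): How far the plunger is pressed, m: 0 up, 0.010 at its stop. Its spring pushes back with 2.5 N at the top, 7 N at the stop. It moves the small steel hook behind it that holds the lid shut; from about 0.007 on the hook lets go and two sprung pins push the lid up to about 0.12 rad (7 degrees). It comes up again when let go. While hooked the lid cannot be lifted.
- cure_lid (a joint): Angle of the lid, rad: 0 shut (about 0.01 under the hook), growing as its front edge rises, limit 1.6; 50 degrees is 0.873. The lid weighs about 0.25 kg; let go anywhere below about 1.4 rad it falls back on to the pins. Lifting it takes 1 to 2 N at the bar.
- lid_bar (a point): Middle of the bar of the lid's handle: round aluminium bar 10 mm thick along the box's y axis, 74 mm clear between its posts, its axis 39 mm above the lid's top face. Seen from the hinge line it is 88 mm to the front and 42 mm up with the lid shut (115 mm above the table), and turns with the lid. Lid: grey frame, amber window, 178 mm wide, 6 mm thick, front edge 113 mm from the hinge.
- lid_hinge (a point): Middle of the lid's hinge line, which runs along the box's y axis: 78 mm behind the box's origin (box +x), 73 mm above the table. Does not move.
- cured_dish: Round clear dish with a finished piece, 51 mm across, 15 mm high, standing loose in the chamber under the lid. Origin under its middle. Stays there.
- bead_pot: Bystander: round clear bead pot, 42 mm across, 19 mm high, to the left of the box. Origin under its middle.
- loupe: Bystander: black eye loupe, 34 mm across, 30 mm high, to the left of the box. Origin under its middle.
- tweezers: Bystander: black tweezers, 124 mm long, 20 x 10 mm, lying along the right side of the box. Origin under the middle.
- frost_pot: Bystander: frosted screw pot, 50 mm across, 38 mm high, near the right edge of the table. Origin under its middle.
- glue_tube: Bystander: metal glue tube, 136 x 40 x 27 mm, lying near the right edge of the table. Origin under its middle.

How it is judged:
By the outcome, as a careful person would: the job done as asked, in the order asked, and still so for the second after the job is handed in, while the arm keeps its last pose, push and grip.
It also fails if it takes over 45 s, if anything falls off the work surface, if the arm or the gripper's body presses on something with over 40 N, if the wrist force passes 120 N, or if a joint passes its speed limit or range.

## Robot

A 7-joint arm with a two-finger parallel gripper is mounted at the origin on the work surface; the furniture and walls round the work are solid. World frame = base frame: x ahead of the robot, y to its left, z up, the work surface at z = 0. Lengths are in mm, angles in rad, forces in N, time in s.
With the tool pointing down it reaches from about 425 to 950 mm from the base axis. Payload 4.7 kg.
Tool frame: the origin (TCP) lies on the centre line of the jaws, within the pads' length; the fingertips stand ahead of it and the grasp point (between the pads) lies 2 mm behind it (tip_extent is the y of the fingertips in the tool frame, in mm); y points along the fingers, x is the direction in which the jaws open and shut, and the axes are right-handed (so a half turn about y gives the same grasp; the last joint's range is limited). The gripper opens to 85 mm and grips with 20 to 120 N. Pads are 22 mm wide; open, the fingers measure 114 mm over their backs; the gripper's body (76 mm by 85 mm) begins 54 mm behind the grasp point. The pads swing forward as they close: fully open they stand 13 mm farther back than shut.
Start: joints at [1.098, 0.469, -0.049, 1.532, 0.024, 1.141, -0.082], TCP at [289.873, -609.607, 248.335] pointing down, gripper open.
Joint ranges: [-2.59, 2.59], [-0.33, 1.99], [-1.39, 1.29], [0.1, 2.45], [-1.04, 4.18], [0.21, 1.99], [-2.66, 2.66]. Speed limits (rad/s): [2.57, 2.57, 3.14, 3.14, 3.14, 3.14, 3.14].

## Interface

Orientations are given as a unit quaternion [w, x, y, z].
In Python, from rig import * gives the robot as it stands.
- The arm moves only by the shell command python3 -m jog 'ROWS' [FORCE]. ROWS is JSON, a list that holds one entry, the list of rows, each a list of 7 numbers: the closure in counts, from 0 (fully open) to 255 (shut), then the shift along the tool's x, y, z in mm, then the turn, a rotation vector about the tool's x, y, z in degrees. In form: [[[grip, x, y, z, ax, ay, az], ...]]. A call has 1 to 12 rows; each row is the pose to reach, as a shift and turn from the pose measured when the call began, along the tool's axes at that moment; what a row does not reach only later rows make up. A row lasts 1/8 s, in which the tool goes at most 62.5 mm and 10.7 degrees, less where a joint would pass 70% of its speed; a pose out of reach is approached as far as the arm can. A call with a gripper value outside its range is refused whole. The fingers move at their own pace and stop on an object; FORCE is the grip in N (left out, the last holds). Time passes only in rows, so rows that repeat a pose let the fingers close. It gives the time, the measured TCP pose, the force and the opening at its end, in the units of the state.
- sense(): the state, without advancing time (a new reading comes with each control period).
- read_camera(name): name is "side" or "top" or "wrist"; returns the picture (420x560x3 uint8, red, green, blue); there is no depth.
- calibration(name): a dict with "vertical_fov" (degrees; the focal length in pixels is half the picture's height over the tangent of half this angle, whatever the lens; pixels are square), "cx", "cy" (the principal point, pixels), "k1" (the pictures are not rectified: a ray, as slopes to the right and down, at radius r is drawn at 1 + k1 r^2 times it, then the intrinsics apply), "eye" and "attitude" of the camera in the world. Camera axes: x right, y down, z forward; pixel columns grow to the right and rows downward; lengths in mm; the calibration is good to about 2 mm. A picture is of the moment at which its call begins: read the wrist's pose just before it. calibration takes no time and is no camera call; for the wrist camera it gives the pose at the moment of the call.
- sign_off(): hands the job in, once; it reports no verdict.
Trained networks look in the newest picture that a camera, given by its name, has taken for a name from the list of things; names that differ only in an ending like _2 or _b are one class to them, and where a whole thing is asked for, a point or a joint stands for the part that bears it (a point fixed in the world has none). Each returns a list of dicts, best first, with "confidence" (0 to 1); they miss things now and then, are a little off and sometimes report something else, mostly with a low value. They report only what shows in the picture. A call takes as long as a camera call.
- masks_of(name, camera): "region" (420x560 bool, what is visible of it).
- spot_point(name, camera): "centre" ([x, y, z] in mm, in world coordinates, good to about 4 mm: a listed point, or the origin of a listed thing).
The state is a dict: "clock": time; "qpos": joint angles; "joint_vel": joint speeds; "effort": joint torques, N m; "ee_pos": TCP position; "ee_rot": TCP orientation; "force": force on the tool from outside, world axes, zero at the start; "torque": the same for the moment, N m; "finger_gap": finger opening in mm.
Only numpy, scipy, OpenCV 4.12 (cv2) and the standard library are available. Lean on these libraries where they do the work, as an engineer would, in place of code of your own. Each camera call takes 0.05 s, during which the arm holds its last target.

## Working session

There is one attempt and no reset: what is moved stays moved. The work goes in short steps, Python scripts to look and compute and a shell command to move; the robot and the scene stay as the last step left them, time stands still between calls to the robot, and variables do not carry over. Pictures are saved under pics/ and viewed, and the job is handed in when it is done.

```bash
mkdir -p pics; ls; cat > look.py <<'E'
from rig import *
import cv2, numpy as np
def snap(cam,fn):
    im=read_camera(cam); cv2.imwrite('pics/'+fn,im[:,:,::-1]); return im
E
python3 - <<'E'
from look import *
print(sense())
for c in ['side','top','wrist']:
    snap(c,c+'0.png'); print(c,calibration(c))
    for n in ['plunger_top','lid_bar','lid_hinge','curing_box']:
        try:
            r=spot_point(n,c); print(n,[(np.round(d['centre'],1),round(d['confidence'],2)) for d in r[:2]])
        except Exception as e: print(n,e)
E
```

```text
pics
{'clock': 0.0, 'qpos': array([ 1.09806179,  0.46945038, -0.04858477,  1.53373689,  0.02406807,
        1.14101907, -0.0822908 ]), 'joint_vel': array([ 1.09412811e-03, -1.08540728e-03, -1.93909571e-03,  1.25950725e-03,
       -7.98345775e-04,  5.68177670e-04, -4.71610923e-05]), 'effort': array([-1.92236030e-04, -5.10305822e+01, -4.68589319e-02, -2.37706518e+01,
        1.05957847e-02,  7.69552047e-03,  2.78051715e-05]), 'ee_pos': array([ 289.61149464, -609.07214793,  247.23715062]), 'ee_rot': array([ 0.59815945, -0.59742478,  0.37829886, -0.37706614]), 'force': array([0.34091575, 0.05712119, 0.41890964]), 'torque': array([-0.02030042, -0.01166554,  0.02483467]), 'finger_gap': 85.6033599011401}
side {'vertical_fov': 48.12336895834585, 'cx': 279.0771771968607, 'cy': 212.17308984131628, 'k1': 0.054750710120453044, 'eye': array([450.57860541, 763.72631949, 586.15533335]), 'attitude': array([ 0.0281219 , -0.02753755,  0.87413627, -0.48408328])}
plunger_top [(array([520.7, 127.7,   1.7]), 0.69), (array([444.2,  29.7,  83.4]), 0.65)]
lid_bar [(array([514.3,  11.3, 111.7]), 0.66)]
lid_hinge [(array([601.8, -14.7,  72.2]), 0.79)]
curing_box [(array([524.5,   3.7,   1.6]), 0.91)]
top {'vertical_fov': 52.993406399690826, 'cx': 277.49119974423826, 'cy': 212.15967040910058, 'k1': -0.11624413702969219, 'eye': array([473.73580898, -11.16279955, 933.10580054]), 'attitude': array([-0.01571633,  0.70762281, -0.70614431,  0.01957462])}
plunger_top [(array([441.8,  27.7,  85.3]), 0.61)]
lid_bar [(array([510.6,   6.3, 118.9]), 0.84)]
lid_hinge [(array([601.3, -21.9,  70.4]), 0.7)]
curing_box [(array([529. ,   1.3,   2.1]), 0.93)]
wrist {'vertical_fov': 69.9250438341999, 'cx': 275.2887496611585, 'cy': 207.6230531027571, 'k1': 0.0011627826367873412, 'eye': array([ 366.1460798 , -572.74395949,  373.60235826]), 'attitude': array([ 0.14048756,  0.83389975, -0.52635897, -0.08843461])}
plunger_top []
lid_bar []
lid_hinge []
curing_box []
```

View pics/top0.png

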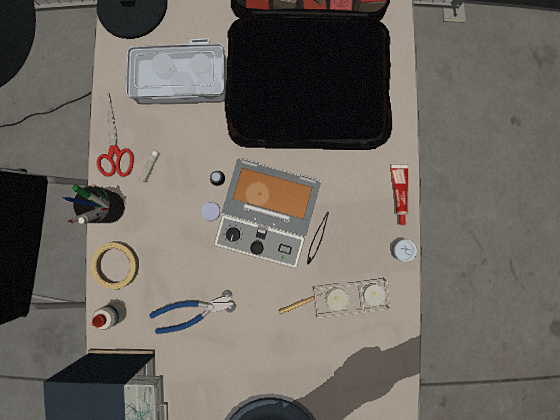

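View pics/side0.png

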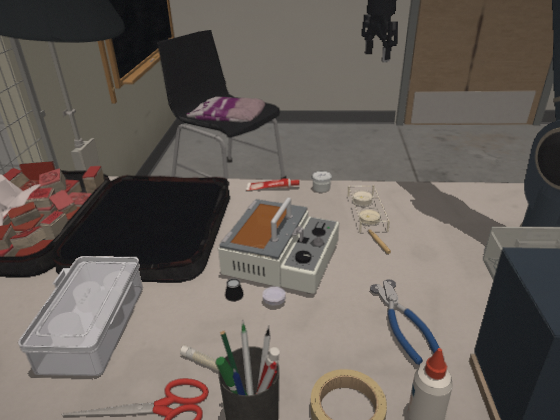

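```bash
python3 - <<'E'
from look import *
import rig
print([n for n in dir(rig) if not n.startswith('_')])
try: print(tip_extent)
except Exception as e: print(e, [k for k in sense()])
from scipy.spatial.transform import Rotation as R
s=sense(); q=s['ee_rot']; M=R.from_quat([q[1],q[2],q[3],q[0]]).as_matrix(); print(M.round(3))
im=read_camera('top'); c=im[150:275,200:340]; cv2.imwrite('pics/crop.png',cv2.resize(c[:,:,::-1],None,fx=5.5,fy=4.8 if 0 else 4.5,interpolation=cv2.INTER_CUBIC)[:600,:800])
E
```

```text
['MotionError', 'calibration', 'masks_of', 'read_camera', 'sense', 'sign_off', 'spot_point', 'tip_extent']
17.0
[[ 0.429  0.     0.903]
 [-0.903 -0.     0.429]
 [ 0.    -1.     0.   ]]
```

View pics/crop.png

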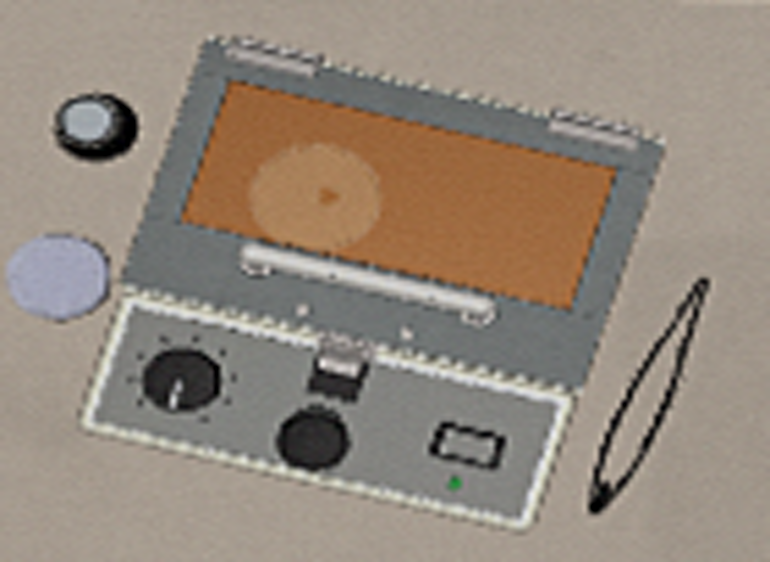

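```bash
cat >> look.py <<'E'
from scipy.spatial.transform import Rotation as R
def ray(cal,u,v):
    f=210/np.tan(np.radians(cal['vertical_fov']/2))
    x=(u-cal['cx'])/f; y=(v-cal['cy'])/f
    a,b=x,y
    for _ in range(20):
        k=1+cal['k1']*(a*a+b*b); a,b=x/k,y/k
    q=cal['attitude']; M=R.from_quat([q[1],q[2],q[3],q[0]])
    return M.apply([a,b,1])
def at_z(cal,u,v,z):
    d=ray(cal,u,v); return cal['eye']+d*(z-cal['eye'][2])/d[2]
E
python3 - <<'E'
from look import *
c=calibration('top')
P=lambda X,Y,z: at_z(c,200+(X+.5)/5.5-.5,150+(Y+.5)/4.5-.5,z)
pl=P(313,438,84)
b1,b2=P(250,255,115),P(490,303,115)
L=[P(208,40,76),P(662,145,76),P(580,390,76),P(122,290,76)]
F=[P(86,425,56),P(525,527,56)]
print('plunger',pl,'bar',(b1+b2)/2, b1,b2)
print(np.round(L,1),np.round(F,1))
for a,b in [(b1,b2),(L[0],L[1]),(L[3],L[2]),F]:
    d=b-a; print('yaw',np.degrees(np.arctan2(d[0],-d[1])),np.linalg.norm(d))
for a,b in [(L[3],L[0]),(L[2],L[1])]:
    d=b-a; print('yaw',np.degrees(np.arctan2(d[1],d[0])),np.linalg.norm(d))
s=calibration('side')
import cv2
im=read_camera('side'); cc=im[190:300,210:350]; cv2.imwrite('pics/crops.png',cv2.resize(cc[:,:,::-1],None,fx=5,fy=5,interpolation=cv2.INTER_CUBIC))
E
```

```text
plunger [446.00691224  26.33210995  84.        ] bar [515.63892208   5.11425407 115.        ] [525.9320897   47.58851335 115.        ] [505.34575445 -37.36000521 115.        ]
[[ 626.8   66.8   76. ]
 [ 579.  -102.7   76. ]
 [ 467.6  -71.9   76. ]
 [ 512.4   97.8   76. ]] [[450.8 113.6  56. ]
 [404.2 -52.6  56. ]]
yaw -13.622379420676031 87.40736813518785
yaw -15.754299522250301 176.1164065849602
yaw -14.803506704177924 175.59646777772085
yaw -15.656386651467312 172.57138108571746
yaw -15.180860479301417 118.49952782310164
yaw -15.436119311179437 115.58157941343961
```

View pics/crops.png

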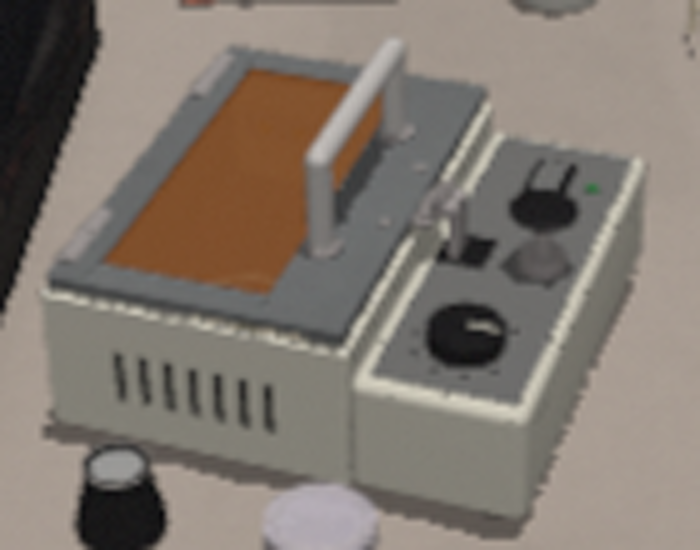

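```bash
cat >> look.py <<'E'
def M_now():
    q=sense()['ee_rot']; return R.from_quat([q[1],q[2],q[3],q[0]]).as_matrix()
YAW=np.radians(-15.4); BX=np.array([np.cos(YAW),np.sin(YAW),0]); 
MT=np.column_stack([BX,[0,0,-1],np.cross(BX,[0,0,-1])])
def go(p):
    M=M_now(); s=sense(); 
    print('pos',s['ee_pos'].round(1),'shift',(M.T@(np.array(p)-s['ee_pos'])).round(1),'turn',np.degrees(R.from_matrix(M.T@MT).as_rotvec()).round(1),'F',s['force'].round(2),'gap',round(s['finger_gap'],1),'t',s['clock'])
E
python3 - <<'E'
from look import *
s=sense(); p0=s['ee_pos']; p1=np.array([445,27,180]); M=M_now()
for i in range(1,13):
    t=i/12; p=p0+(p1-p0)*t+np.array([40,0,0])*np.sin(np.pi*t)
    print((M.T@(p-p0)).round(),p.round())
go(p1)
E
```

```text
[-38.   6.  44.] [ 313. -557.  243.]
[-76.  11.  87.] [ 336. -503.  237.]
[-115.   17.  129.] [ 357. -450.  231.]
[-155.   23.  169.] [ 376. -397.  226.]
[-195.   28.  207.] [ 393. -344.  220.]
[-237.   34.  243.] [ 407. -291.  214.]
[-280.   40.  276.] [ 419. -238.  208.]
[-324.   46.  307.] [ 428. -185.  203.]
[-369.   51.  336.] [ 435. -132.  197.]
[-415.   57.  363.] [439. -79. 191.]
[-462.   63.  388.] [442. -26. 186.]
[-508.   68.  413.] [445.  27. 180.]
pos [ 289.9 -609.6  248.3] shift [-508.3   68.3  413.5] turn [ -0.  -49.2   0. ] F [ 0.23 -0.35  1.06] gap 85.3 t 0.85
```

```bash
python3 -m jog '[[[255,-38,6,44,0,-4,0],[255,-76,11,87,0,-8,0],[255,-115,17,129,0,-12,0],[255,-155,23,169,0,-16,0],[255,-195,28,207,0,-20,0],[255,-237,34,243,0,-25,0],[255,-280,40,276,0,-29,0],[255,-324,46,307,0,-33,0],[255,-369,51,336,0,-37,0],[255,-415,57,363,0,-41,0],[255,-462,63,388,0,-45,0],[255,-508,68,413,0,-49,0]]]' 30; python3 - <<'E'
from look import *
go([445,27,110]); snap('wrist','w1.png')
r=spot_point('plunger_top','wrist');print(r)
go([445,27,110])
snap('side','s1.png')
print(spot_point('plunger_top','side'))
E
```

```text
clock: 2.35
ee_pos: [444.9, 28.1, 180.5]
ee_rot: [-0.701, 0.701, -0.095, 0.096]
force: [0.5, -0.5, -0.0]
finger_gap: 0.0
pos [444.9  28.1 180.5] shift [ 0.3 70.5 -1. ] turn [-0.  -0.1  0.1] F [ 0.52 -0.45 -0.01] gap 0.0 t 2.35
[{'centre': [440.8, 24.5, 88.4], 'confidence': 0.8}]
pos [444.7  32.4 180.6] shift [ 1.7 70.6 -5.4] turn [-0.2  0.4  0. ] F [0.52 0.05 0.16] gap 0.3 t 2.45
[{'centre': [449.3, 24.6, 82.3], 'confidence': 0.65}]
```

View pics/w1.png

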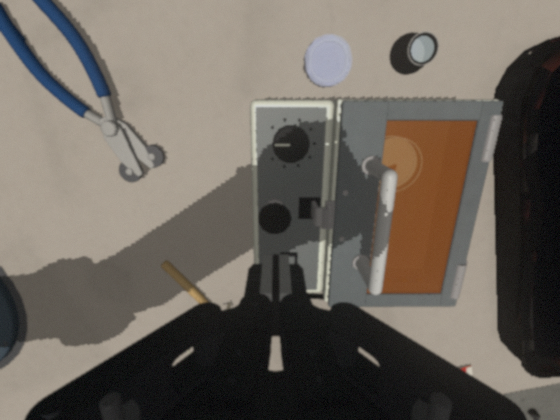

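View pics/s1.png

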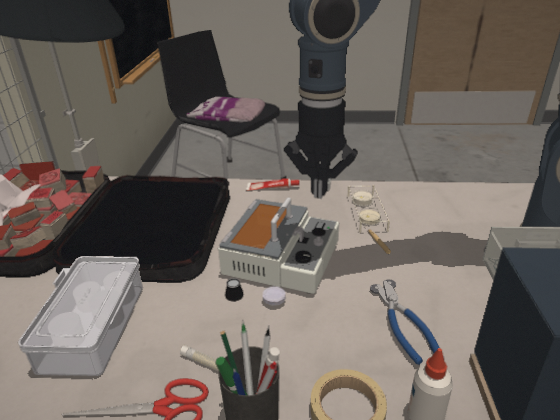

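```bash
python3 - <<'E'
from look import *
go([445,27,110]); c=calibration('wrist'); im=snap('wrist','w2.png'); 
cv2.imwrite('pics/w2c.png',cv2.resize(im[90:310,240:510,::-1],None,fx=2.7,fy=2.7,interpolation=cv2.INTER_CUBIC))
np.save('cal.npy',c,allow_pickle=True)
m=masks_of('plunger_top','wrist'); 
for d in m[:2]:
    v,u=np.nonzero(d['region']); print(d['confidence'],u.mean(),v.mean(),u.min(),u.max(),v.min(),v.max()); print(at_z(c,u.mean(),v.mean(),84))
print(at_z(c,275,218,84))
go([445,27,110])
E
```

```text
pos [444.8  27.2 180.4] shift [ 0.2 70.4 -0.1] turn [ 0. -0.  0.] F [ 0.97 -0.69 -0.39] gap 0.0 t 2.55
0.64 274.2172869147659 216.8403361344538 258 290 201 233
[444.07008325  27.86587515  84.        ]
[444.40536158  26.75606572  84.        ]
pos [444.8  25.3 180.4] shift [-0.3 70.4  1.7] turn [ 0.  -0.3  0. ] F [-0.37  0.18  0.64] gap 0.1 t 2.65
```

View pics/w2c.png

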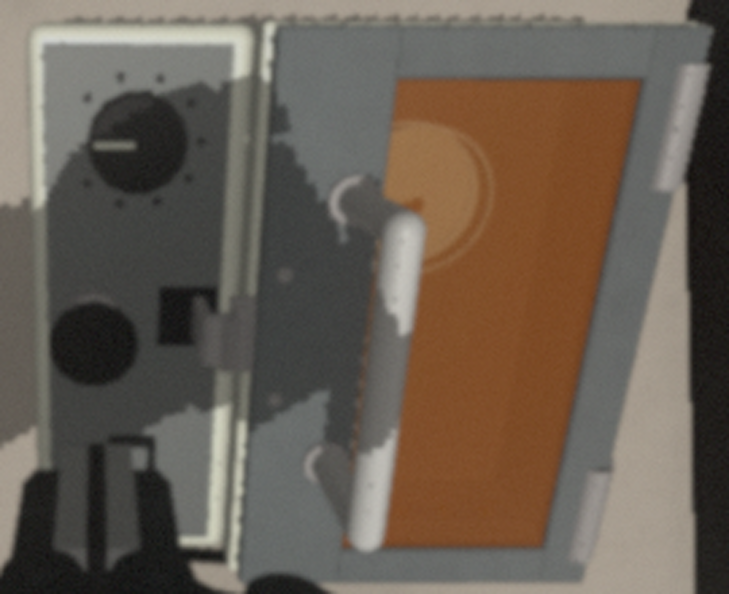

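```bash
python3 -m jog '[[[255,0,20,0,0,0,0],[255,0,45,0,0,0,0],[255,0,65,0,0,0,0],[255,0,75,0,0,0,0],[255,0,75,0,0,0,0],[255,0,75,0,0,0,0]]]'; python3 - <<'E'
from look import *
go([444.5,27.5,91]);snap('wrist','w3.png');go([444.5,27.5,91])
E
```

```text
clock: 3.4
ee_pos: [445.4, 25.0, 106.0]
ee_rot: [-0.7, 0.701, -0.096, 0.097]
force: [-1.0, 1.0, -1.1]
finger_gap: -0.0
pos [445.4  25.  106. ] shift [-1.6 15.   2.1] turn [ 0.  -0.3  0.1] F [-0.97  0.99 -1.11] gap -0.0 t 3.4
pos [445.5  25.2 106.1] shift [-1.6 15.1  2. ] turn [ 0.  -0.3  0.1] F [ 0.04 -0.55 -0.3 ] gap -0.1 t 3.45
```

View pics/w3.png

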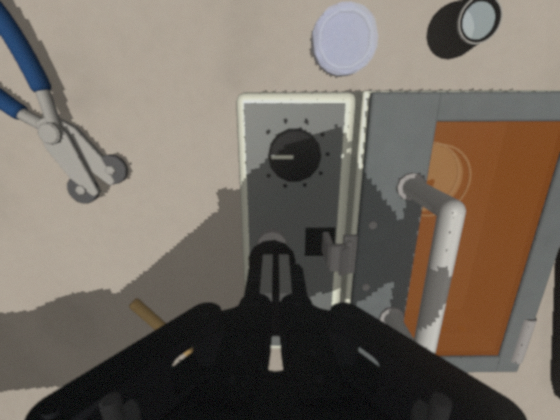

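```bash
python3 -m jog '[[[255,-1,5,2,0,0,0],[255,-1,9,2,0,0,0],[255,-1,12,2,0,0,0],[255,-1,14,2,0,0,0],[255,-1,15,2,0,0,0],[255,-1,15,2,0,0,0]]]'; python3 - <<'E'
from look import *
go([444.5,27.5,91]);snap('wrist','w4.png');go([444.5,27.5,91]);snap('side','s4.png')
E
```

```text
clock: 4.2
ee_pos: [445.7, 27.6, 91.4]
ee_rot: [-0.7, 0.701, -0.096, 0.098]
force: [0.0, -0.2, 6.3]
finger_gap: -0.3
pos [445.7  27.6  91.4] shift [-1.1  0.4 -0.4] turn [-0.  -0.3  0.2] F [ 0.04 -0.16  6.34] gap -0.3 t 4.2
pos [445.7  27.6  91.4] shift [-1.1  0.4 -0.4] turn [-0.  -0.3  0.2] F [-0.14 -0.05  6.19] gap 0.1 t 4.25
```

View pics/w4.png

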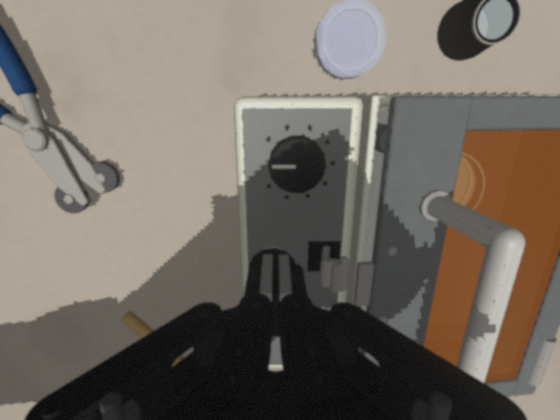

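The lid has lifted: its front edge is now at about x=385, clear of the hook. The force is 6.3 N and the stop needs at least 7 N, so I'll press on to be sure.

```bash
python3 -m jog '[[[255,0,1,0,0,0,0],[255,0,2,0,0,0,0],[255,0,3,0,0,0,0],[255,0,3,0,0,0,0],[255,0,3,0,0,0,0]]]'
```

```text
clock: 4.92
ee_pos: [445.8, 27.6, 90.7]
ee_rot: [-0.7, 0.701, -0.095, 0.098]
force: [-7.8, -1.3, 29.4]
finger_gap: -0.2
```

```bash
python3 -m jog '[[[255,0,-10,0,0,0,0],[255,0,-35,0,0,0,0],[255,0,-70,0,0,0,0],[120,0,-100,0,0,0,0],[90,0,-110,0,0,0,0],[90,0,-110,0,0,0,0],[90,0,-110,0,0,0,0]]]'; python3 - <<'E'
from look import *
go([445,27,110]); snap('top','t5.png')
for n in ['lid_bar','lid_hinge']: print(n,spot_point(n,'top'))
c=calibration('wrist'); snap('wrist','w5.png')
for n in ['lid_bar','lid_hinge']: print(n,spot_point(n,'wrist'))
snap('side','s5.png')
for n in ['lid_bar','lid_hinge']: print(n,spot_point(n,'side'))
h=np.array([600.5,-17.5,73]);b=h-82.3*BX+[0,0,52.2];print(b)
go(b)
E
```

```text
clock: 5.8
ee_pos: [444.6, 27.7, 199.4]
ee_rot: [-0.7, 0.701, -0.096, 0.097]
force: [-0.4, 0.6, 0.3]
finger_gap: 55.5
pos [444.6  27.7 199.4] shift [ 0.5 89.4 -0.4] turn [ 0.1 -0.3  0.1] F [-0.44  0.59  0.29] gap 55.5 t 5.8
lid_bar [{'centre': [517.4, 5.8, 125.1], 'confidence': 0.92}, {'centre': [603.4, -19.8, 71.2], 'confidence': 0.37}]
lid_hinge [{'centre': [604.2, -20.6, 67.3], 'confidence': 0.79}]
lid_bar [{'centre': [517.5, 8.9, 125.2], 'confidence': 0.94}]
lid_hinge [{'centre': [601.5, -16.2, 74.3], 'confidence': 0.57}]
lid_bar [{'centre': [519.1, 9.4, 122.1], 'confidence': 0.79}, {'centre': [524.3, 4.8, 0.8], 'confidence': 0.31}]
lid_hinge [{'centre': [600.7, -14.2, 71.0], 'confidence': 0.8}, {'centre': [524.5, 3.9, 1.5], 'confidence': 0.44}, {'centre': [435.0, -291.1, -2.2], 'confidence': 0.31}]
[521.15494823   4.35526847 125.2       ]
pos [445.5  27.9 200.6] shift [79.  75.7 -2.1] turn [ 0.1 -0.3  0.2] F [-0.56  0.59 -0.49] gap 55.3 t 6.25
```

View pics/w5.png

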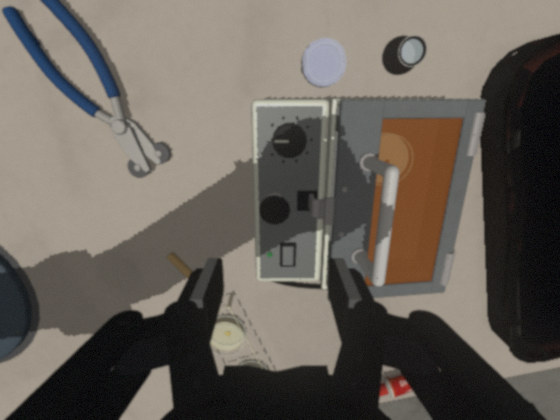

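View pics/s5.png

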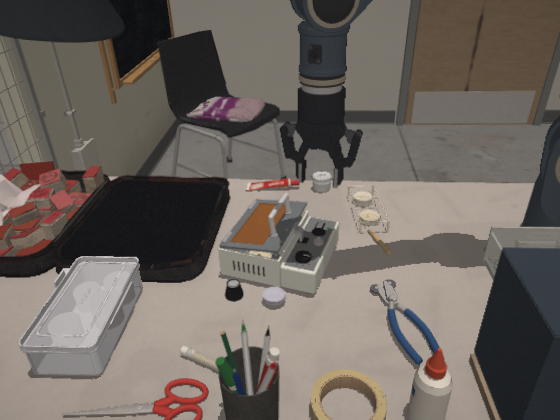

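```bash
python3 -m jog '[[[90,20,0,0,0,0,0],[90,45,0,0,0,0,0],[90,68,0,0,0,0,0],[90,77,10,0,0,0,0],[90,77,30,0,0,0,0],[90,77,50,0,0,0,0],[90,77,66,0,0,0,0],[90,77,75,0,0,0,0],[90,77,76,0,0,0,0],[90,77,76,0,0,0,0]]]'; python3 - <<'E'
from look import *
go([519.5,7,123]); snap('wrist','w6.png'); go([519.5,7,123]);snap('side','s6.png')
im=read_camera('side'); cv2.imwrite('pics/s6c.png',cv2.resize(im[130:290,210:370,::-1],None,fx=3.7,fy=3.7))
E
```

```text
clock: 7.5
ee_pos: [520.2, 7.0, 125.2]
ee_rot: [-0.7, 0.701, -0.095, 0.098]
force: [-0.5, 0.1, 0.1]
finger_gap: 55.4
pos [520.2   7.  125.2] shift [-0.6  2.2 -0.2] turn [ 0.1 -0.3  0.2] F [-0.5   0.15  0.15] gap 55.4 t 7.5
pos [520.3   7.  125.4] shift [-0.8  2.4 -0.2] turn [ 0.1 -0.3  0.3] F [-0.16  0.08  0.09] gap 55.3 t 7.55
```

View pics/w6.png

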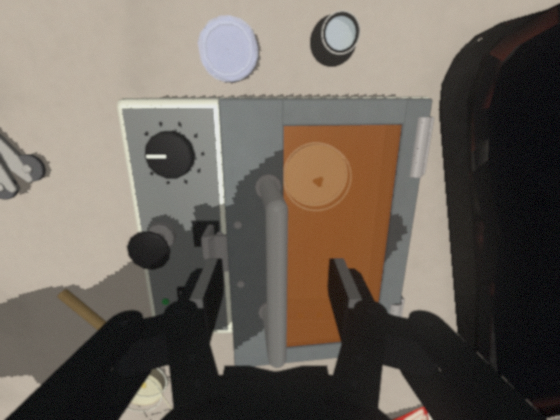

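View pics/s6c.png

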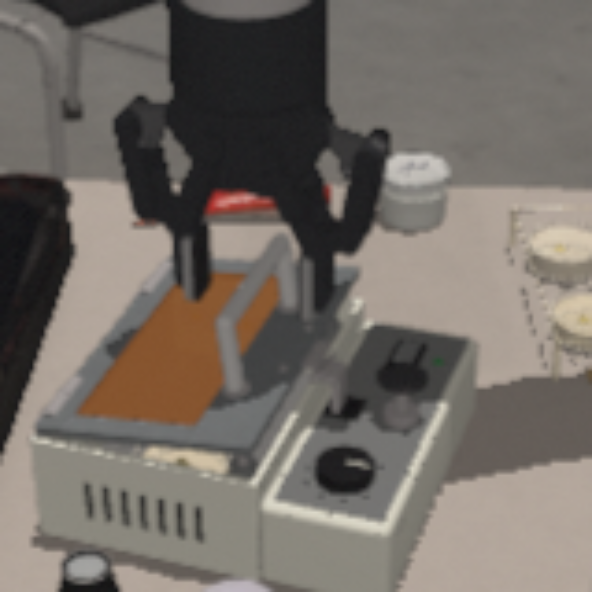

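Seen from the wrist, the bar (x≈277) lies midway between the fingers (about 205 and 347). Closing on it now.

```bash
python3 -m jog '[[[130,0,2,0,0,0,0],[170,0,2,0,0,0,0],[200,0,2,0,0,0,0],[225,0,2,0,0,0,0],[255,0,2,0,0,0,0],[255,0,2,0,0,0,0],[255,0,2,0,0,0,0],[255,0,2,0,0,0,0]]]' 40; python3 - <<'E'
from look import *
go([519.5,7,123]); snap('wrist','w7.png'); print(spot_point('lid_bar','wrist'));go([519.5,7,123])
im=read_camera('side'); cv2.imwrite('pics/s7c.png',cv2.resize(im[130:290,210:370,::-1],None,fx=3.7,fy=3.7))
E
```

```text
clock: 8.65
ee_pos: [520.7, 6.8, 123.5]
ee_rot: [-0.7, 0.701, -0.095, 0.099]
force: [1.8, -1.0, 0.1]
finger_gap: 8.4
pos [520.7   6.8 123.5] shift [-1.2  0.5 -0.1] turn [ 0.1 -0.3  0.3] F [ 1.83 -1.05  0.07] gap 8.4 t 8.65
[{'centre': [521.3, 5.9, 126.6], 'confidence': 0.67}]
pos [520.6   6.8 123.6] shift [-1.1  0.6 -0.1] turn [ 0.1 -0.3  0.3] F [ 2.36 -0.86 -1.12] gap 8.6 t 8.75
```

View pics/w7.png

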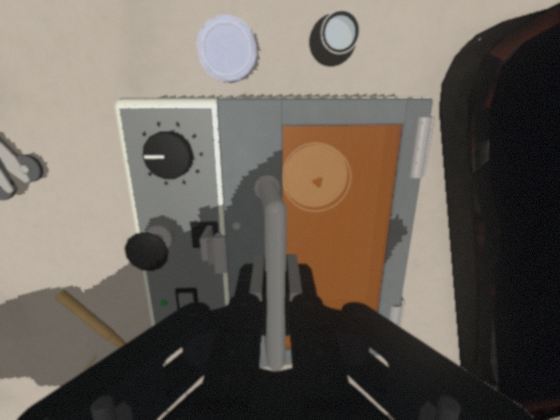

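View pics/s7c.png

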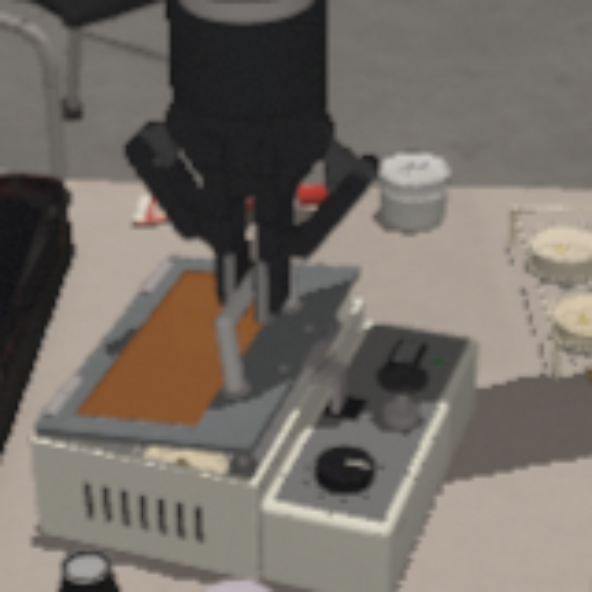

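```bash
python3 -m jog '[[[255,2,-3,0,0,0,0],[255,5,-7,0,0,0,0],[255,7.6,-10.5,0,0,0,0],[255,10.4,-13.7,0,0,0,0],[255,13.3,-16.8,0,0,0,0],[255,16.4,-19.7,0,0,0,0],[255,19.6,-22.5,0,0,0,0],[255,22.9,-25.1,0,0,0,0],[255,22.9,-25.1,0,0,0,0]]]' 40; python3 - <<'E'
from look import *
go([519.5,7,123]); snap('wrist','w8.png'); print(spot_point('lid_bar','wrist'));go([519.5,7,123])
im=read_camera('side'); cv2.imwrite('pics/s8c.png',cv2.resize(im[130:290,210:370,::-1],None,fx=3.7,fy=3.7))
E
```

```text
clock: 9.93
ee_pos: [541.8, 0.9, 149.2]
ee_rot: [-0.7, 0.701, -0.096, 0.098]
force: [-5.3, 2.0, 0.9]
finger_gap: 8.6
pos [541.8   0.9 149.2] shift [-23.2  26.1  -0.1] turn [ 0.1 -0.3  0.2] F [-5.28  1.99  0.87] gap 8.6 t 9.925
[{'centre': [540.0, 0.2, 149.6], 'confidence': 0.97}]
pos [541.6   0.9 149.1] shift [-23.   26.   -0.1] turn [ 0.1 -0.3  0.2] F [-5.02  1.3   0.95] gap 8.5 t 10.025
```

View pics/s8c.png

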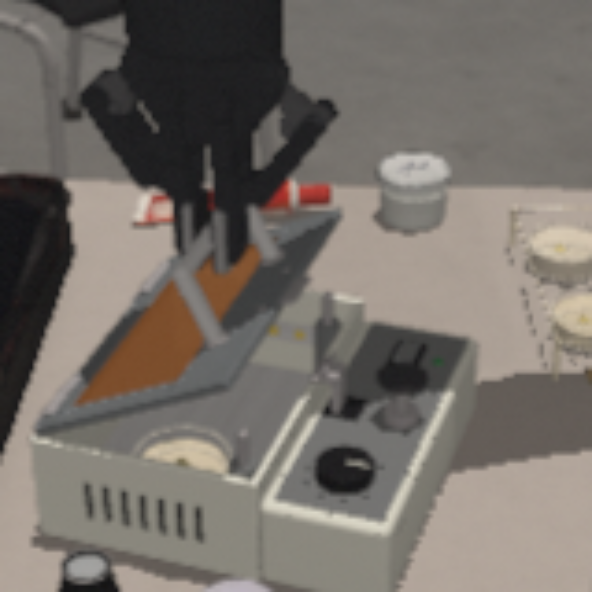

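```bash
python3 -m jog '[[[255,3.4,-2.2,0,0,0,0],[255,7,-4.4,0,0,0,0],[255,10.7,-6.5,0,0,0,0],[255,14.5,-8.5,0,0,0,0],[255,18.5,-10.3,0,0,0,0],[255,22.3,-11.9,0,0,0,0],[255,26,-13.3,0,0,0,0],[255,29.3,-14.5,0,0,0,0],[255,32.5,-15.5,0,0,0,0],[255,35.7,-16.5,0,0,0,0],[255,35.7,-16.5,0,0,0,0]]]' 40; python3 - <<'E'
from look import *
go([519.5,7,123]); snap('wrist','w9.png'); print(spot_point('lid_bar','wrist'));go([519.5,7,123])
snap('top','t9.png');print(spot_point('lid_bar','top'),spot_point('lid_hinge','top'))
im=read_camera('side'); cv2.imwrite('pics/s9.png',im[:,:,::-1]);cv2.imwrite('pics/s9c.png',cv2.resize(im[130:290,210:370,::-1],None,fx=3.7,fy=3.7,interpolation=cv2.INTER_CUBIC))
print(spot_point('lid_bar','side'),spot_point('lid_hinge','side'))
E
```

```text
clock: 11.45
ee_pos: [577.2, -8.9, 167.5]
ee_rot: [-0.699, 0.701, -0.095, 0.099]
force: [-4.0, 0.6, 5.9]
finger_gap: 8.4
pos [577.2  -8.9 167.5] shift [-60.1  44.2  -0.2] turn [ 0.1 -0.3  0.3] F [-4.    0.55  5.86] gap 8.4 t 11.45
[{'centre': [576.9, -10.6, 165.8], 'confidence': 0.58}]
pos [577.1  -8.9 167.5] shift [-60.   44.2  -0.2] turn [ 0.1 -0.3  0.3] F [-4.03  1.02  4.82] gap 8.2 t 11.55
[] []
[{'centre': [574.7, -7.0, 167.6], 'confidence': 0.92}] [{'centre': [602.6, -16.8, 72.3], 'confidence': 0.57}]
```

View pics/s9c.png

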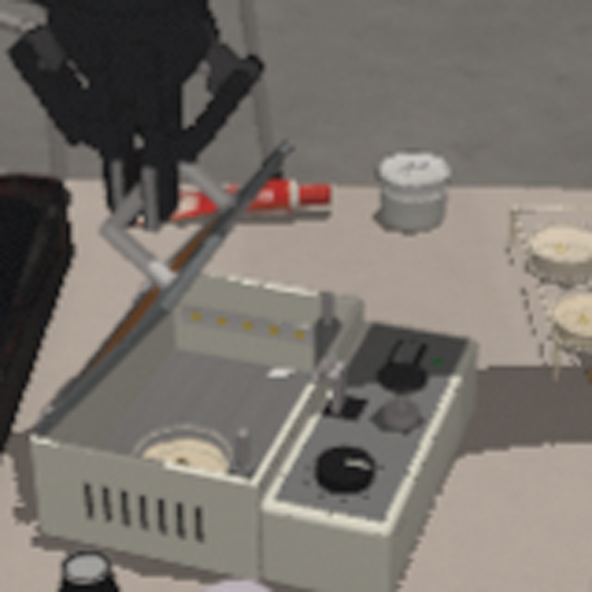

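View pics/w9.png

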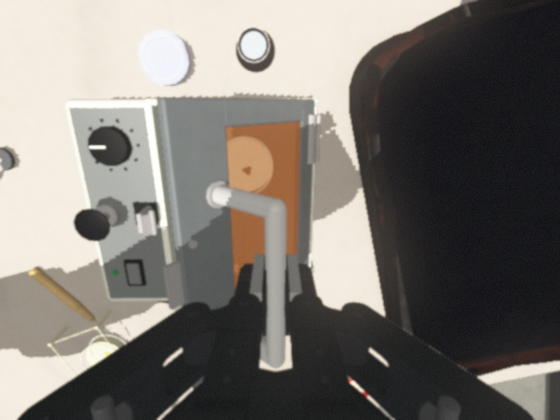

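```bash
cat > proj.py <<'E'
from look import *
def project(cal,P):
    f=210/np.tan(np.radians(cal['vertical_fov']/2)); q=cal['attitude']
    p=R.from_quat([q[1],q[2],q[3],q[0]]).inv().apply(np.atleast_2d(P)-cal['eye'])
    a=p[:,:2]/p[:,2:]; k=1+cal['k1']*(a**2).sum(1,keepdims=True)
    return a*k*f+[cal['cx'],cal['cy']]
BY=np.array([-BX[1],BX[0],0])
def lidpt(h,th,fwd,up,y):
    th=np.radians(th); return h-BX*(fwd*np.cos(th)-up*np.sin(th))+np.array([0,0,fwd*np.sin(th)+up*np.cos(th)])+BY*y
E
python3 - <<'E'
from proj import *
import cv2
c=calibration('side'); h=np.array([600.3,-16,73.])
im=cv2.imread('pics/s9.png')
S=3.7
for th,col in [(46,(255,0,0)),(50,(0,255,0)),(54,(0,0,255))]:
    # bar axis, lid front top edge, post feet
    pts=project(c,[lidpt(h,th,88,42,42),lidpt(h,th,88,42,-42),lidpt(h,th,113,3,89),lidpt(h,th,113,3,-89),lidpt(h,th,0,3,89)])
    print(th,((pts-[210,130]+.5)*S-.5).round(0).tolist())
# closed-lid/hinge check on box: hinge corner, console front top corners
o=h-78*BX-[0,0,73]
pts=project(c,[o-104*BX+BY*90+[0,0,56],o-104*BX-BY*90+[0,0,56],o-84*BX+[0,0,84],o+85*BX+90*BY,o-104*BX+90*BY])
print(((pts-[210,130]+.5)*S-.5).round(0).tolist())
big=cv2.resize(im[130:290,210:370],None,fx=S,fy=S,interpolation=cv2.INTER_CUBIC)
for th,col in [(46,(255,0,0)),(50,(0,255,0)),(54,(0,0,255))]:
    for a,b in [((88,42,37),(88,42,-37)),((113,3,89),(113,3,-89)),((0,3,89),(113,3,89))]:
        p=((project(c,[lidpt(h,th,*a),lidpt(h,th,*b)])-[210,130]+.5)*S-.5).round().astype(int)
        cv2.line(big,tuple(map(int,p[0])),tuple(map(int,p[1])),col,1)
cv2.imwrite('pics/fit.png',big)
E
```

```text
46 [[122.0, 237.0], [185.0, 161.0], [173.0, 317.0], [296.0, 150.0], [35.0, 429.0]]
50 [[109.0, 232.0], [174.0, 157.0], [160.0, 306.0], [285.0, 140.0], [35.0, 429.0]]
54 [[96.0, 227.0], [162.0, 152.0], [147.0, 295.0], [274.0, 131.0], [34.0, 429.0]]
[[389.0, 533.0], [478.0, 336.0], [401.0, 375.0], [38.0, 545.0], [387.0, 623.0]]
```

View pics/fit.png

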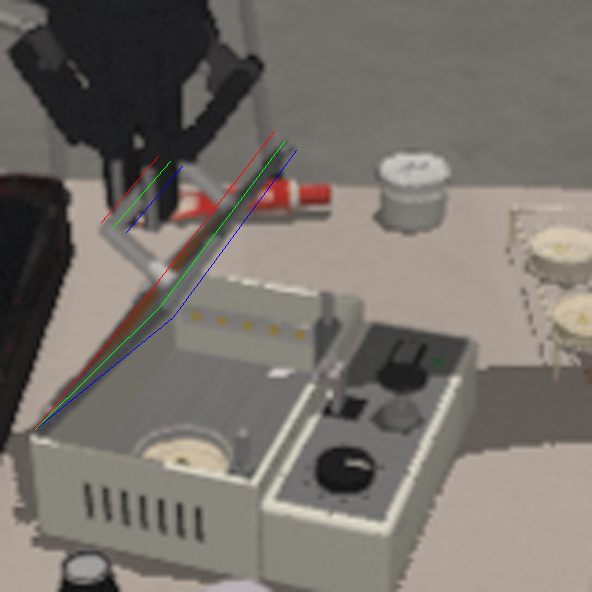

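```bash
python3 - <<'E'
from proj import *
c=calibration('side'); h=np.array([600.3,-16,73.])
im=cv2.imread('pics/s9.png'); u0,v0=210,160; S=8
big=cv2.resize(im[v0:v0+72,u0:u0+90],None,fx=S,fy=S,interpolation=cv2.INTER_CUBIC)
big=cv2.convertScaleAbs(big,alpha=1.5,beta=20)
for th,col in [(48,(255,0,0)),(50,(0,255,0)),(52,(0,0,255))]:
    for fwd,up,y in [(113,3,-89),(113,3,89),(113,-3,-89),(113,-3,89),(88,42,37),(88,3,37)]:
        p=((project(c,[lidpt(h,th,fwd,up,y)])[0]-[u0,v0]+.5)*S-.5+[5,5]).round().astype(int)
        cv2.circle(big,tuple(map(int,p)),3,col,1)
cv2.imwrite('pics/fit2.png',big)
E
```

```text
(no output)
```

View pics/fit2.png

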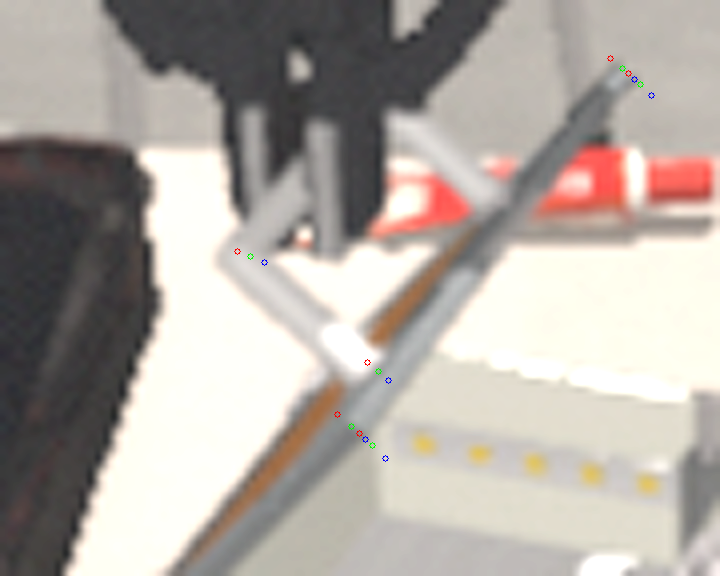

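```bash
python3 - <<'E'
from proj import *
c=calibration('side'); h=np.array([600.3,-16,73.])
im=cv2.imread('pics/side0.png'); u0,v0=215,193; S=6
big=cv2.resize(im[v0:v0+100,u0:u0+130],None,fx=S,fy=S,interpolation=cv2.INTER_CUBIC)
big=cv2.convertScaleAbs(big,alpha=1.5,beta=20)
th=0.57
o=h-78*BX-[0,0,73]
P=[lidpt(h,th,113,3,-89),lidpt(h,th,113,3,89),lidpt(h,th,88,42,42),lidpt(h,th,88,42,-42),lidpt(h,th,88,3,42),lidpt(h,th,88,3,-42)]+[o-104*BX+s*BY*90+[0,0,z] for s in (1,-1) for z in (56,)]+[o-104*BX+90*BY,o+85*BX+90*BY,o-84*BX+[0,0,84]]
for p in (project(c,P)-[u0,v0]+.5)*S-.5:
    print(p.round()); cv2.circle(big,tuple(int(round(x)) for x in p),3,(0,0,255),1)
cv2.imwrite('pics/fit3.png',big)
E
```

```text
[553.  84.]
[378. 383.]
[349. 176.]
[438.  42.]
[354. 281.]
[440. 143.]
[600. 487.]
[746. 167.]
[597. 632.]
[ 32. 506.]
[620. 231.]
```

View pics/fit3.png

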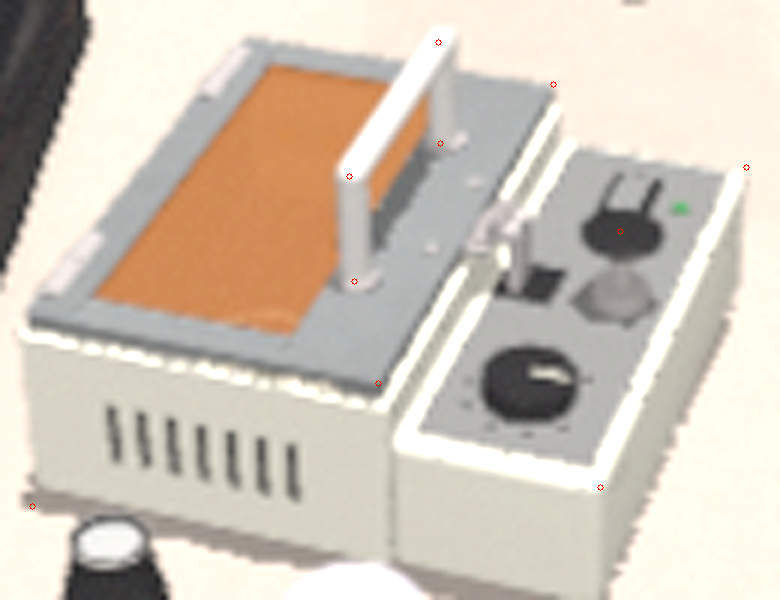

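```bash
python3 - <<'E'
from proj import *
c=calibration('side'); h=np.array([600.3,-16,73.])
im=cv2.imread('pics/s9.png'); u0,v0=212,162; S=9
base=cv2.resize(im[v0:v0+64,u0:u0+88],None,fx=S,fy=S,interpolation=cv2.INTER_CUBIC)
base=cv2.convertScaleAbs(base,alpha=1.5,beta=20)
outs=[]
for th in (49,50,51,52):
    b=base.copy()
    for a,e in [((88,42,42),(88,42,-42)),((88,42,42),(88,3,42)),((88,42,-42),(88,3,-42)),((113,3,89),(113,3,-89)),((113,-3,89),(113,-3,-89)),((113,-3,89),(0,-3,89))]:
        p=((project(c,[lidpt(h,th,*a),lidpt(h,th,*e)])-[u0,v0]+.5)*S-.5).round().astype(int)
        cv2.line(b,tuple(map(int,p[0])),tuple(map(int,p[1])),(255,0,255),1)
    cv2.imwrite(f'pics/g{th}.png',b)
    outs.append(b)
cv2.imwrite('pics/g2x2.png',cv2.resize(np.vstack([np.hstack(outs[:2]),np.hstack(outs[2:])]),(800,582),interpolation=cv2.INTER_AREA))
E
```

View pics/g50.png

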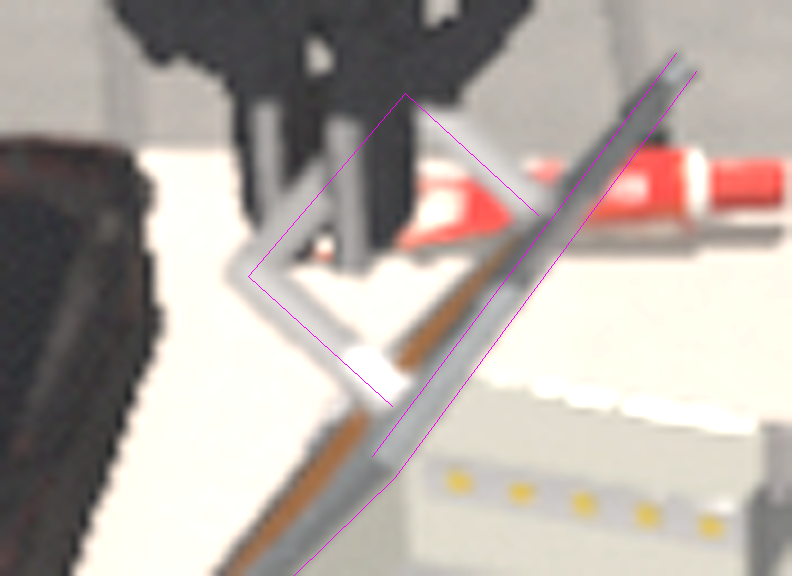

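View pics/g51.png

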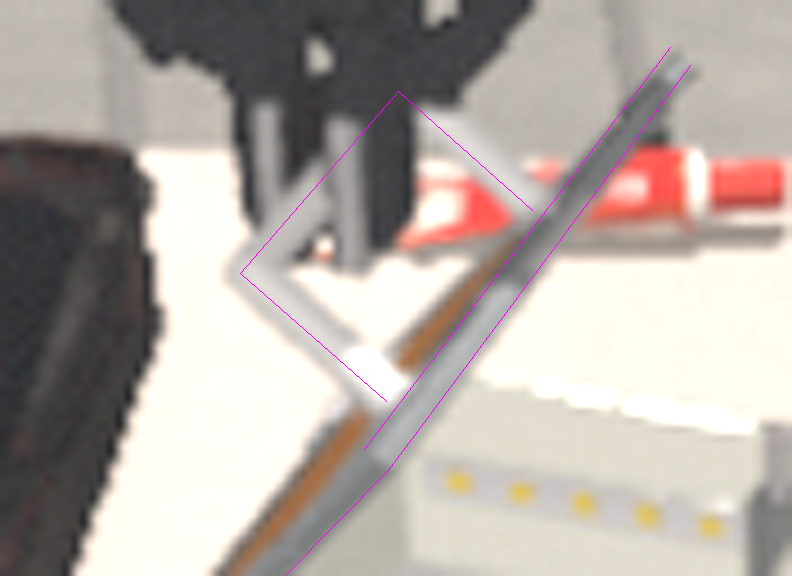

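```bash
python3 -m jog '[[[255,-0.6,0,0,0,0,0],[255,-1,0,0,0,0,0],[255,-1,0,0,0,0,0],[255,-1,0,0,0,0,0]]]' 40; python3 - <<'E'
from proj import *
go([519.5,7,123])
c=calibration('side'); h=np.array([600.3,-16,73.])
im=read_camera('side')[:,:,::-1].copy(); cv2.imwrite('pics/s10.png',im); u0,v0=212,162; S=9
print(spot_point('lid_bar','side'),[ (d['centre']) for d in spot_point('cured_dish','side')[:1]])
base=cv2.resize(im[v0:v0+64,u0:u0+88],None,fx=S,fy=S,interpolation=cv2.INTER_CUBIC)
b=cv2.convertScaleAbs(base,alpha=1.5,beta=20)
th=50
for a,e in [((88,42,42),(88,42,-42)),((88,42,42),(88,3,42)),((113,3,89),(113,3,-89)),((113,-3,89),(113,-3,-89)),((113,-3,89),(0,-3,89))]:
        p=((project(c,[lidpt(h,th,*a),lidpt(h,th,*e)])-[u0,v0]+.5)*S-.5).round().astype(int)
        cv2.line(b,tuple(map(int,p[0])),tuple(map(int,p[1])),(255,0,255),1)
cv2.imwrite('pics/g10.png',b)
go([519.5,7,123])
E
```

```text
clock: 12.35
ee_pos: [576.2, -8.7, 167.4]
ee_rot: [-0.699, 0.701, -0.095, 0.099]
force: [-2.2, 0.7, -3.5]
finger_gap: 8.1
pos [576.2  -8.7 167.4] shift [-59.1  44.   -0.2] turn [ 0.1 -0.3  0.3] F [-2.17  0.67 -3.5 ] gap 8.1 t 12.35
[{'centre': [574.9, -9.0, 165.6], 'confidence': 0.94}, {'centre': [524.8, 126.1, 1.3], 'confidence': 0.55}] [[559.4, 29.3, 15.0]]
pos [576.1  -8.6 167.4] shift [-59.   44.   -0.2] turn [ 0.1 -0.3  0.3] F [-1.42  2.16 -4.03] gap 8.6 t 12.5
```

View pics/g10.png

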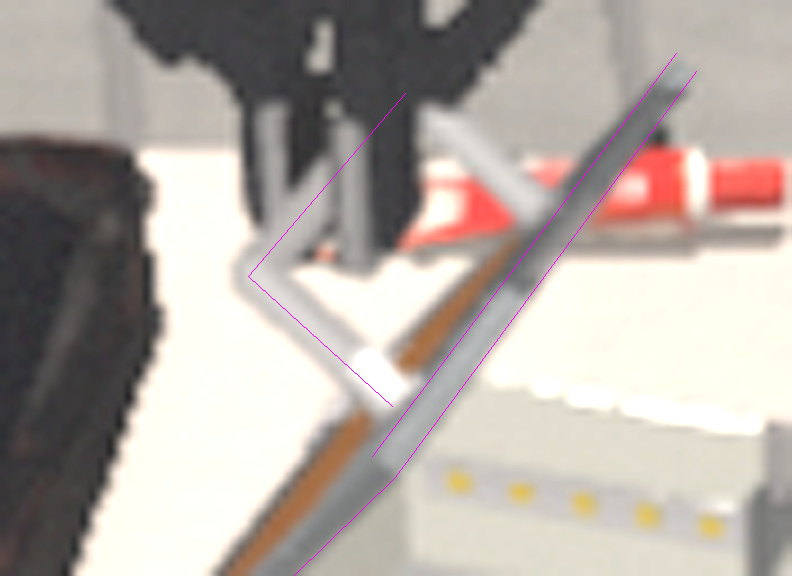

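View pics/s10.png

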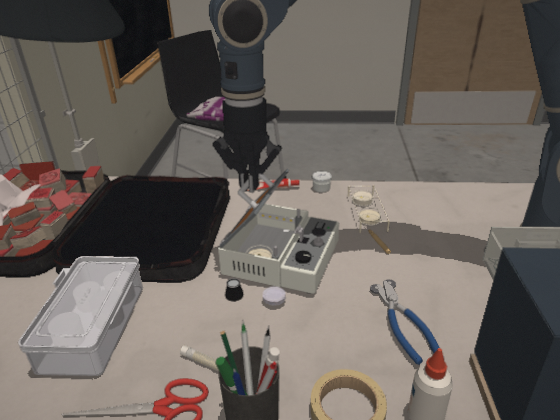

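The 50° model outline now lies on the lid's edges, and the arm's travel gives 50.5°. I'm handing it in.

```bash
python3 -c "
from look import *
print(sign_off()); s=sense(); print(s['ee_pos'],s['finger_gap'],s['force'])"
```

```text
the job is handed in; nothing more can be done
None
the job is handed in; nothing more can be done
```

The lid is open at about 50° and the gripper is still holding it by the handle bar. I handed the job in at about 12.5 s of the 45 s allowed.

- **Catch plunger:** I pressed it with the closed fingertips until the force jumped from about 6 N to 29 N, which means it was on its stop. The camera then showed the lid ajar and free of the hook.
- **Lift:** I gripped the bar at 40 N and raised it along its arc. The first stop read about 0.5–1° high, so I lowered it by 1 mm.
- **Angle:** In the side camera, the outline expected at 50° matches the lid to within about 0.5°. The arm's own travel gives about 50.5°. Two of the detector's looks through the top camera, for the bar and the hinge, found nothing at this stage, so that view is not part of the check.
- **Hold:** The last readings were steady: the arm moved 0.1 mm between them, the fingers were about 8.5 mm apart on the 10 mm bar, and the force on the tool was about 4–5 N.
- **Everything else:** The dish shows in the chamber and the nearby things look unmoved in the side picture. I judged that by eye and did not measure each one.

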